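# Put the jars away in the locking keeper

### The job

Put the two or three small tan-lidded jars that stand in a row on the worktop away in the wooden keeper: move the tin from the keeper's cover onto the cork coaster, hold the release tab down while sliding the cover fully open, and stand each of those jars upright in a marked pocket of its own. Then, with the tab held down again, slide the cover fully shut and let the tab spring up so that it locks; leave the bowl, the pot and the peeler alone.

Things in the scene. Friction and masses are not known exactly. Their poses are not given: they have to be found in the camera images.
- keeper: Wooden jar keeper, fixed. Origin: centre of the case's underside; x points left (world +y, within 0.15 rad), y to the robot, z up. Case 142 (x) by 216 mm (y), inside 130 by 192 mm; walls across x 6 mm thick, 75 mm (right) and 66 mm (left) high; inner floor 6 mm up, with ribs 12 mm high round three 58 mm square pockets in a row along y. Rails at y = +-102 mm, tops 87 mm up, run on to x = +229 mm.
- pocket0 (a point): Centre of pocket 0 on the keeper's inner floor (6 mm above the worktop), -62 mm along the keeper's y. Pockets take one jar each, any jar in any pocket. A wall cupboard hangs above the worktop beyond world x = 0.57, from y = -0.24 to the left, 0.478 up: come to this far pocket along world x.
- pocket1 (a point): Centre of pocket 1 on the keeper's inner floor (6 mm above the worktop), +0 mm along the keeper's y. Pockets take one jar each, any jar in any pocket.
- pocket2 (a point): Centre of pocket 2 on the keeper's inner floor (6 mm above the worktop), +62 mm along the keeper's y. Pockets take one jar each, any jar in any pocket.
- cover (a joint): Slide of the wooden cover along the rails, m: 0 shut, 0.155 fully open (a stop), towards the keeper's +x, to the left. Friction about 1.5 N; it stays where left. Board 138 by 190 mm, top 81 mm above the worktop; shut, it is centred over the case. On it stand a block (right) and a bar (left), 66 mm wide, tops 95 mm up, with the tab between them: a fingertip there can push the cover either way.
- tab (a joint): How far the release tab is pressed down, m: 0 up, 0.010 fully down; spring 2.4 N at the top to 5.4 N at the bottom. It moves straight down and lifts the hook (hook_tip) by as much. It must be held 8 mm down or more over the first 25 mm of sliding open and again over the last 25 mm of sliding shut. Let go with the cover shut, it springs up and the cover is locked.
- tab_top (a point): Centre of the release tab's top face, 89.5 mm above the worktop when up; it moves with cover and tab. A ribbed aluminium plate 42 mm along the keeper's x, 56 mm along y, 25 mm off the cover's middle towards the robot, in the 46 mm gap between the cover's block (face at -23 mm from this point along x) and bar (face at +23 mm), which stand 5.5 mm higher than it when it is up.
- hook_tip (a point): Lower end of the steel hook, 40 mm wide and 4 mm thick, at the cover's right-hand edge. With the cover shut and the tab up it laps 7 mm over the outside of the case's x = -71 mm wall and holds the cover (5 mm of play). Square on both sides, it strikes the wall unless the tab lifts it. It rides with the cover, 68 mm above the worktop when down, clear of the jars.
- coaster: Round cork coaster, 110 mm across, 6 mm thick, fixed to the worktop at the far left. Origin at the centre of its underside.
- tin: Food tin, 57 mm across, 72 mm high, 0.2 kg; at the start it stands on the keeper's cover on the far side of the tab. Origin at the centre of its underside, z up.
- jar0: Small pale round jar with a tan lid, 46 mm across and 57 mm high (body up to 45 mm, lid 39 mm across above), 0.12 kg; stands upright on the worktop left of the keeper, or is absent this time (None). Two or three are there. Origin at the centre of its underside, z up.
- jar1: Small pale round jar with a tan lid, 46 mm across and 57 mm high (body up to 45 mm, lid 39 mm across above), 0.12 kg; stands upright on the worktop left of the keeper, or is absent this time (None). Two or three are there. Origin at the centre of its underside, z up.
- jar2: Small pale round jar with a tan lid, 46 mm across and 57 mm high (body up to 45 mm, lid 39 mm across above), 0.12 kg; stands upright on the worktop left of the keeper, or is absent this time (None). Two or three are there. Origin at the centre of its underside, z up.
- bowl: Glass bowl, 114 mm across, 54 mm high, a bystander. Origin at the centre of its underside.
- pot: Round flat pot, 90 mm across, 32 mm high, a bystander. Origin at the centre of its underside.
- peeler: Vegetable peeler, 170 mm long, lying on the worktop, a bystander. Origin at its middle, on its underside.

How it is judged:
By the outcome, as a careful person would: the job done as asked, in the order asked, and still so for the second after the job is handed in, with the robot touching nothing.
Of jar0, jar1, jar2 only 2 to 3 are there at a start; the rules pass over those that are not, and their reading is None.
At some moment in a run one of jar0, jar1, jar2 may be knocked a few centimetres aside while the robot is not near it.
It also fails if it takes over 208 s, if anything falls off the work surface, if the arm or the gripper's body presses on something with over 40 N, if the wrist force passes 120 N, or if a joint passes its speed limit or range.

### The arm

A 6-joint arm with a two-finger parallel gripper is mounted at the origin on a cart in front of the work surface, level with it; the furniture and walls round the work are solid. World frame = base frame: x ahead of the robot, y to its left, z up, the work surface at z = 0. Lengths are in mm, angles in rad, forces in N, time in s.
With the tool pointing down it reaches from about 425 to 950 mm from the base axis. Payload 14.7 kg.
Tool frame: the origin (TCP) lies on the centre line of the jaws, within the pads' length; the fingertips stand 19 mm ahead of it and the grasp point (between the pads) is the TCP (r.tip_extent is the distance from the TCP to the fingertips, in mm); z points along the fingers, y is the line along which they close (so a half turn about z gives the same grasp; the last joint's range is limited). The gripper opens to 85 mm and grips with 20 to 120 N. Pads are 22 mm wide; open, the fingers measure 114 mm over their backs; the gripper's body (76 mm by 85 mm) begins 54 mm behind the grasp point. The pads swing forward as they close: fully open they stand 13 mm farther back than shut.
Start: joints at [-1.208, 0.48, 1.596, -0, 1.065, -0.047], TCP at [258.992, -596.168, 250.297] pointing down, gripper open.
Joint ranges: [-2.75, 2.75], [-0.82, 2.05], [0.23, 2.67], [-1.56, 4.7], [0.09, 2.69], [-2.92, 2.92]. Speed limits (rad/s): [1.89, 1.89, 2.39, 3.01, 3.01, 3.01].

### API

Orientations are given as a unit quaternion [w, x, y, z].
In Python, from cell import r gives the robot as it stands.
- The arm moves only by the shell command python3 shift.py FILE [OPENING] [FORCE], which reads ROWS from the file FILE. ROWS is a JSON list of rows, 1 to 10 of them, each of 6 numbers: dx, dy, dz in shares of the most that a row can go, 1 being 50 mm, then a rotation vector rx, ry, rz in units of 0.25 rad; each row shifts and turns the commanded pose from where the row before left it, along the tool's axes as they then stand; what a row does not reach is not made up. A row lasts 1/10 s, in which the tool goes at most 50 mm and 0.15 rad, less where a joint would pass 70% of its speed; a pose out of reach is approached as far as the arm can. OPENING is the finger opening in mm, set as the command begins (- or left out keeps the last). The fingers move at their own pace and stop on an object; FORCE is the grip in N (left out, the last holds). Time passes only in rows, so rows that do not move let the fingers close. It prints the time, the measured TCP pose, the force, the opening and the grip force at its end. Input that does not fit is refused with a message, and nothing moves.
- r.read_state(): the state, without advancing time (a new reading comes with each control period).
- r.camera(name): name is "scene" or "top" or "wrist"; returns a dict with "pixels" (420x560x3 uint8, red, green, blue), "K" (3x3 intrinsics, pixels), "dist_coeffs" ([k1, k2, p1, p2, k3] as OpenCV has them; the pictures are not rectified), "extrinsics" (4x4, takes a point from world to camera coordinates). Camera axes: x right, y down, z forward; pixel columns grow to the right and rows downward; lengths in mm; the calibration is good to about 2 mm. A picture is of the moment at which its call begins. There is no depth.
- r.hand_in(): hands the job in; it is judged then, once.
The state is a dict: "clock": time; "joints": joint angles; "qvel": joint speeds; "joint_torque": joint torques, N m; "tcp_pos": TCP position; "orientation": TCP orientation; "force": force on the tool from outside, world axes, zero at the start; "ft_torque": the same for the moment, N m; "finger_gap": finger opening in mm; "finger_force": force on a finger pad.
Only numpy, scipy, OpenCV 4.12 (cv2) and the standard library are available. Lean on these libraries where they do the work, as an engineer would, in place of code of your own. Each camera call takes 0.05 s, during which the arm holds its last target. There are 200 camera calls.

## Working session

There is one attempt and no reset: what is moved stays moved. The work goes in short steps, Python scripts to look and compute and a shell command to move; the robot and the scene stay as the last step left them, time stands still between calls to the robot, and variables do not carry over. Pictures are saved under pics/ and viewed, at most 14 in all, crops included, and the job is handed in when it is done.

```bash
ls; mkdir -p pics; python3 - <<'E'
from cell import r
import cv2
for n in("scene","top"):
    c=r.camera(n); cv2.imwrite(f"pics/{n}0.png",cv2.resize(c["pixels"][:,:,::-1],(800,600),interpolation=cv2.INTER_CUBIC))
    print(n,c["K"].tolist(),c["dist_coeffs"],c["extrinsics"].round(3).tolist())
s=r.read_state();print(s["clock"],s["tcp_pos"],s["orientation"],s["finger_gap"],s["force"])
E
```

```text
cell.py
pics
shift.py
scene [[467.0586197583987, 0.0, 281.3364627214884], [0.0, 467.0586197583987, 207.7832767571081], [0.0, 0.0, 1.0]] [-0.08547858  0.          0.          0.          0.        ] [[0.52, -0.854, 0.013, -368.019], [-0.412, -0.265, -0.872, 286.53], [0.748, 0.448, -0.49, 1024.518], [0.0, 0.0, 0.0, 1.0]]
top [[473.0164604453887, 0.0, 282.72056852469007], [0.0, 473.0164604453887, 202.77350696833386], [0.0, 0.0, 1.0]] [-0.00370418  0.          0.          0.          0.        ] [[0.075, -0.997, 0.004, -116.273], [-0.974, -0.074, -0.214, 590.172], [0.214, 0.012, -0.977, 1086.929], [0.0, 0.0, 0.0, 1.0]]
0.1 [ 258.85095312 -595.82187768  249.7041639 ] [-5.70374616e-04  9.79079001e-01  2.03479662e-01 -1.05650214e-04] 85.2770976315371 [0.89229588 0.20009658 0.26552639]
```
View pics/top0.png

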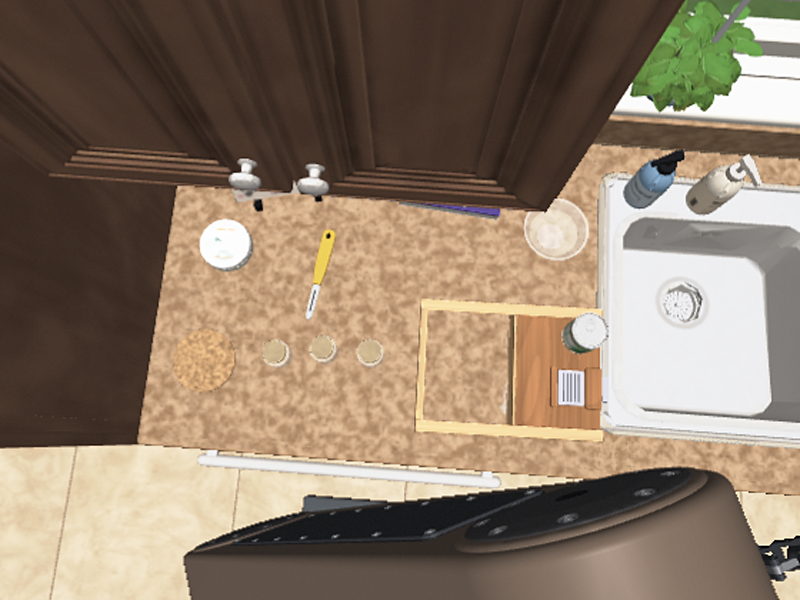

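View pics/scene0.png

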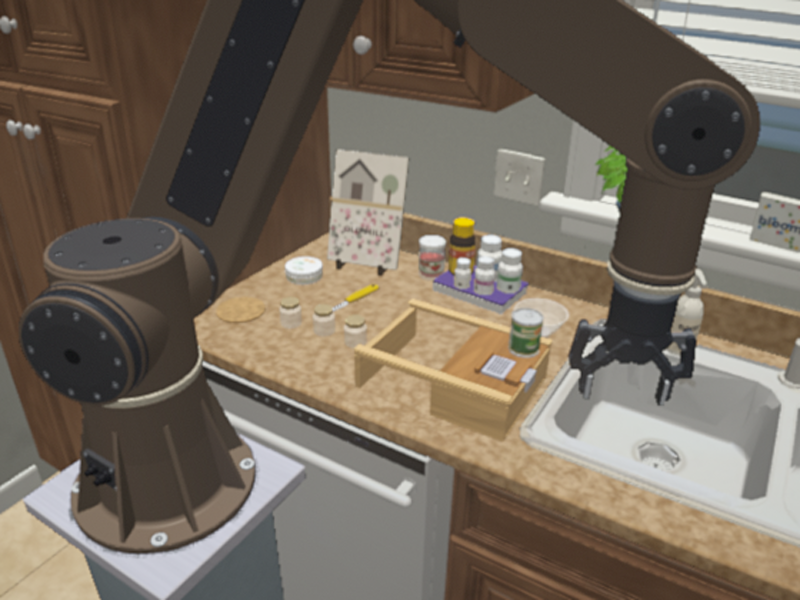

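The top view shows three jars, at about (275,352), (322,347) and (369,352) in 800-px coordinates. The coaster is at (204,360) and the keeper spans (415–603, 300–437). The tin is at about (585,335) and the tab at (571,388). I'll enlarge it to measure.

```bash
cat > h.py <<'E'
import numpy as np,cv2
from cell import r
from scipy.spatial.transform import Rotation as R
def ray(c,p,z):
    u=cv2.undistortPoints(np.array([[p]],float),c["K"],c["dist_coeffs"])[0,0]
    E=np.array(c["extrinsics"]);A=E[:3,:3];o=-A.T@E[:3,3];d=A.T@np.array([u[0],u[1],1.])
    return (o+d*(z-o[2])/d[2])[:2].round(1)
def proj(c,P):
    E=np.array(c["extrinsics"]);return cv2.projectPoints(np.array(P,float).reshape(-1,1,3),cv2.Rodrigues(E[:3,:3])[0],E[:3,3],c["K"],c["dist_coeffs"])[0].reshape(-1,2)
def crop(c,n,x,y,w,h):
    s=min(800/w,600/h);cv2.imwrite(f"pics/{n}.png",cv2.resize(c["pixels"][y:y+h,x:x+w,::-1],None,fx=s,fy=s,interpolation=cv2.INTER_CUBIC));print(n,"scale",s)
def to_tool(tgt):
    s=r.read_state();q=s["orientation"];M=R.from_quat([q[1],q[2],q[3],q[0]])
    return M.inv().apply(np.array(tgt)-s["tcp_pos"]).round(1)
E
python3 - <<'E'
from h import *
c=r.camera("top");crop(c,"jars",110,210,170,100);crop(c,"keep",280,200,150,112)
E
```

```text
jars scale 4.705882352941177
keep scale 5.333333333333333
```

View pics/jars.png

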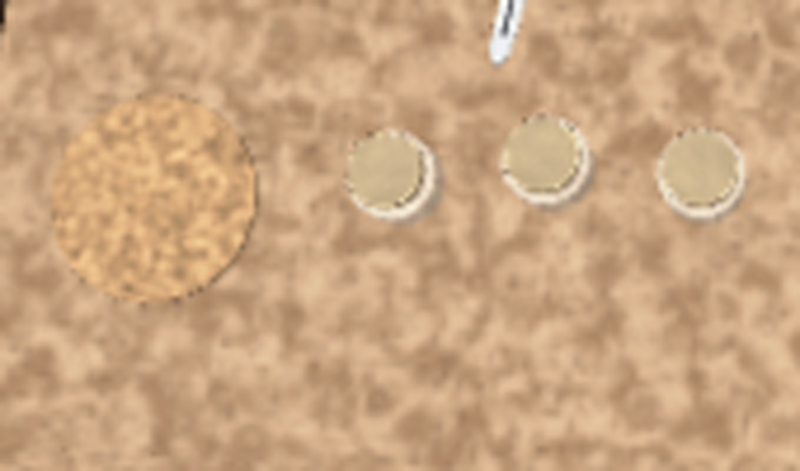

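View pics/keep.png

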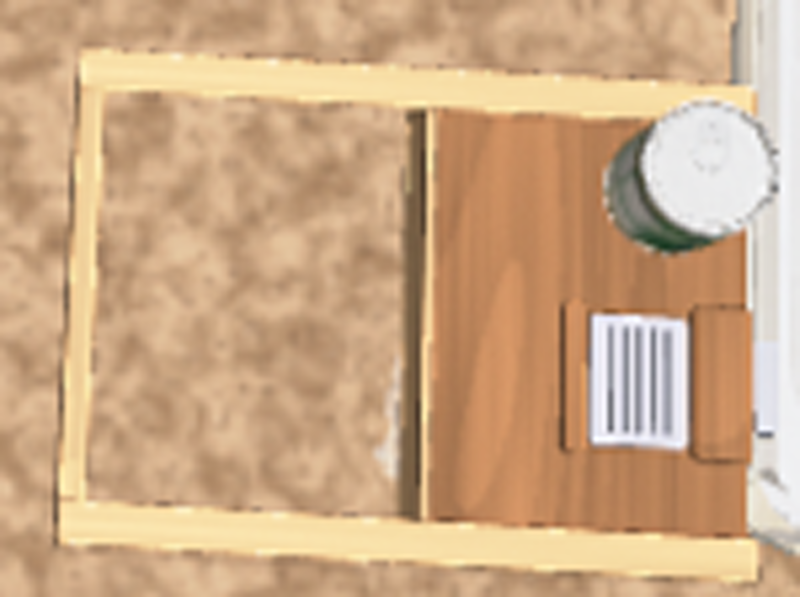

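The crops show the lid centres at (386,170), (543,154) and (701,168), and the coaster at (155,198). In the keeper crop, the tab corners run from (592,314) to (687,448) and the tin's top is at (709,168). The outer rail corners are at (82,50), (62,543), (755,88) and (757,580).

```bash
python3 - <<'E'
from h import *
c=r.camera("top")
J=lambda p:(p[0]/4.70588+110-.4,p[1]/4.70588+210-.4)
K=lambda p:(p[0]/5.3333+280-.4,p[1]/5.3333+200-.4)
for p in [(386,170),(543,154),(701,168)]:print("jar",ray(c,J(p),57))
print("coaster",ray(c,J((155,198)),6))
print("tin",ray(c,K((709,168)),153))
t=[ray(c,K(p),89.5) for p in[(592,314),(690,320),(687,448),(590,442)]];print("tab",np.mean(t,0),t)
q=[ray(c,K(p),87) for p in[(82,50),(62,543),(755,88),(757,580)]];print("rail",q)
bl=[ray(c,K(p),95) for p in[(692,306),(752,306),(750,462),(692,460),(565,300),(565,450)]];print("block",bl)
print("L edge board",ray(c,K((433,110)),81),ray(c,K((425,520)),81))
print("bar",ray(c,K((82,500)),87),ray(c,K((62,500)),87))
s=r.read_state();q=s["orientation"];print(R.from_quat([q[1],q[2],q[3],q[0]]).as_matrix().round(3))
E
```

```text
jar [477.1 138.6]
jar [491.3  59.6]
jar [490.2 -21.5]
coaster [458.7 269.3]
tin [ 535.5 -364.3]
tab [ 451.325 -352.95 ] [array([ 478.6, -331.6]), array([ 479.2, -374.2]), array([ 424. , -373.9]), array([ 423.5, -332.1])]
rail [array([ 579.4, -102.1]), array([ 364. , -108.4]), array([ 584.8, -402. ]), array([ 370.7, -405.4])]
block [array([ 484.7, -373.5]), array([ 486.6, -399.5]), array([ 419.8, -399.5]), array([ 418.7, -374.7]), array([ 483.1, -318.5]), array([ 418.9, -320.3])]
L edge board [ 565.2 -260.3] [ 385.5 -263.9]
bar [ 382.7 -115.7] [ 382.1 -107.1]
[[ 0.917  0.398 -0.   ]
 [ 0.398 -0.917  0.001]
 [ 0.    -0.001 -1.   ]]
```

Careful with the scale: shifts go in shares of 50 mm and turns go in units of 0.25 rad. That gives: 0.136 rad is 0.544.

```bash
echo '[[0,0,0,0,0,0.544],[0,0,0,0,0,0.544],[0,0,0,0,0,0.548]]' > mv.in && python3 shift.py mv.in 80 30; echo '[[0.68,-0.58,0,0,0,0],[0.68,-0.58,0,0,0,0],[0.68,-0.58,0,0,0,0],[0.68,-0.58,0,0,0,0],[0.68,-0.58,0,0,0,0],[0.68,-0.58,0,0,0,0],[0.68,-0.58,0,0,0,0],[0.68,-0.58,0,0,0,0],[0,0,0,0,0,0]]' > mv.in && python3 shift.py mv.in; python3 - <<'E'
from h import *
print(to_tool([535.5,-364.3,126]),r.tip_extent)
c=r.camera("wrist");crop(c,"w1",0,0,560,420)
E
```

```text
clock: 0.5
tcp_pos: [258.9, -596.1, 250.1]
orientation: [-0.0, 1.0, -0.002, -0.0]
force: [-0.9, -0.8, 0.3]
finger_gap: 80.2
finger_force: 0.0
clock: 1.4
tcp_pos: [534.4, -360.3, 250.1]
orientation: [-0.0, 1.0, 0.002, 0.001]
force: [-1.3, -0.4, 0.0]
finger_gap: 80.0
finger_force: 0.0
[  1.    4.1 124.1] 19.0
w1 scale 1.4285714285714286
```

View pics/w1.png

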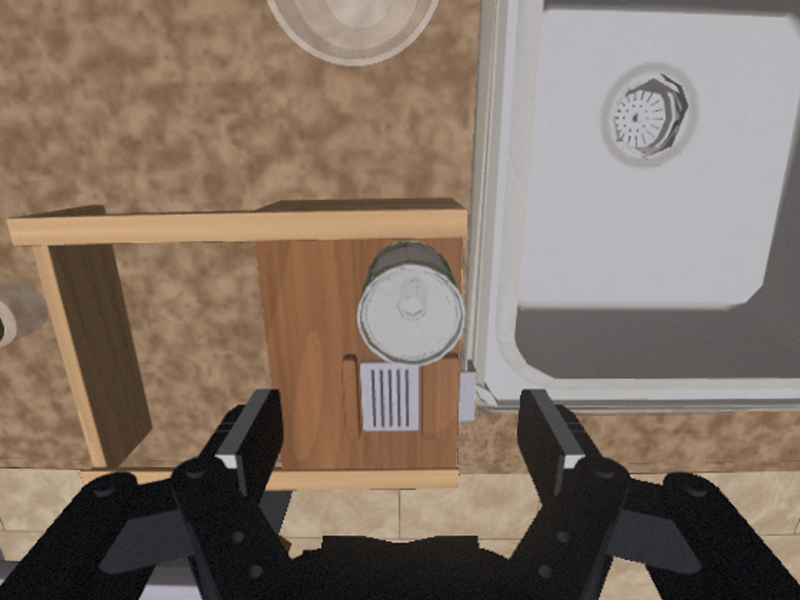

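The tin's top is centred at (411,312) and the tab at (390,397). I'll cross-check both with the wrist camera's calibration.

```bash
python3 - <<'E'
from h import *
c=r.camera("wrist")
f=lambda x,y,z:print(ray(c,(x*.7,y*.7),z))
f(411,312,153);f(390,397,89.5);f(8,219,87);f(466,209,87)
E
```

```text
[ 536.5 -368. ]
[ 449.  -355.5]
[ 576.1 -106.2]
[ 582.4 -403.8]
```

```bash
echo '[[0.03,0.11,0.8,0,0,0],[0,0,0.8,0,0,0],[0,0,0.7,0,0,0],[0,0,0.18,0,0,0],[0,0,0,0,0,0]]' > mv.in && python3 shift.py mv.in; echo '[[0,0,0,0,0,0],[0,0,0,0,0,0],[0,0,0,0,0,0],[0,0,0,0,0,0],[0,0,0,0,0,0],[0,0,0,0,0,0],[0,0,0,0,0,0]]' > mv.in && python3 shift.py mv.in 45 30
```

```text
clock: 2.0
tcp_pos: [531.0, -369.8, 125.4]
orientation: [-0.001, 1.0, -0.0, -0.001]
force: [0.5, -0.1, 1.6]
finger_gap: 79.6
finger_force: 0.0
clock: 2.7
tcp_pos: [533.1, -370.3, 128.5]
orientation: [0.001, 1.0, 0.0, 0.001]
force: [-2.1, -0.9, 8.1]
finger_gap: 56.8
finger_force: 31.8
```

Scaled: -40 mm is -0.8, -30 mm is -0.6.

```bash
echo '[[0,0,-0.4,0,0,0],[0,0,-0.6,0,0,0],[0,0,-0.8,0,0,0],[0,0,0,0,0,0],[0,0,0,0,0,0]]' > mv.in && python3 shift.py mv.in; python3 - <<'E'
from h import *
print(to_tool([458.7,269.3,216]))
for i in range(3):print(r.read_state()["tcp_pos"],r.read_state()["joints"])
E
```

```text
clock: 3.2
tcp_pos: [533.0, -369.9, 218.3]
orientation: [0.001, 1.0, 0.0, 0.001]
force: [-0.8, 0.5, -2.4]
finger_gap: 56.8
finger_force: 32.9
[ -73.7 -639.3    0.7]
[ 532.96518941 -369.94283164  218.29389696] [-6.53483507e-01  5.07832668e-01  1.63491110e+00 -1.51388581e-05
  9.95332646e-01  9.16425158e-01]
[ 532.96518941 -369.94283164  218.29389696] [-6.53483507e-01  5.07832668e-01  1.63491110e+00 -1.51388581e-05
  9.95332646e-01  9.16425158e-01]
[ 532.96518941 -369.94283164  218.29389696] [-6.53483507e-01  5.07832668e-01  1.63491110e+00 -1.51388581e-05
  9.95332646e-01  9.16425158e-01]
```

Scaled: -45 mm is -0.9, -37 mm is -0.74.

```bash
echo '[[-0.74,-0.2,0,0,0,0],[-0.74,-0.8,0,0,0,0],[0,-0.9,0,0,0,0],[0,-0.9,0,0,0,0],[0,-0.9,0,0,0,0],[0,-0.9,0,0,0,0],[0,-0.9,0,0,0,0],[0,-0.9,0,0,0,0],[0,-0.9,0,0,0,0],[0,-0.9,0,0,0,0]]' > mv.in && python3 shift.py mv.in && echo '[[0,-0.9,0,0,0,0],[0,-0.9,0,0,0,0],[0,-0.9,0,0,0,0],[0,-0.9,0,0,0,0],[0,-0.6,0,0,0,0],[0,-0.3,0,0,0,0],[0,0,0,0,0,0],[0,0,0,0,0,0]]' > mv.in && python3 shift.py mv.in;  python3 - <<'E'
from h import *
print(to_tool([458.7,269.3,52]))
c=r.camera("wrist");crop(c,"w2",0,0,560,420)
E
```

```text
clock: 4.2
tcp_pos: [460.2, 38.9, 215.8]
orientation: [0.0, 1.0, 0.0, -0.0]
force: [0.4, -0.3, -1.6]
finger_gap: 56.2
finger_force: 32.9
clock: 5.0
tcp_pos: [460.4, 261.4, 215.8]
orientation: [0.0, 1.0, 0.001, -0.001]
force: [-1.0, -0.4, -1.7]
finger_gap: 56.7
finger_force: 33.0
[ -1.5  -8.1 163.8]
w2 scale 1.4285714285714286
```

View pics/w2.png

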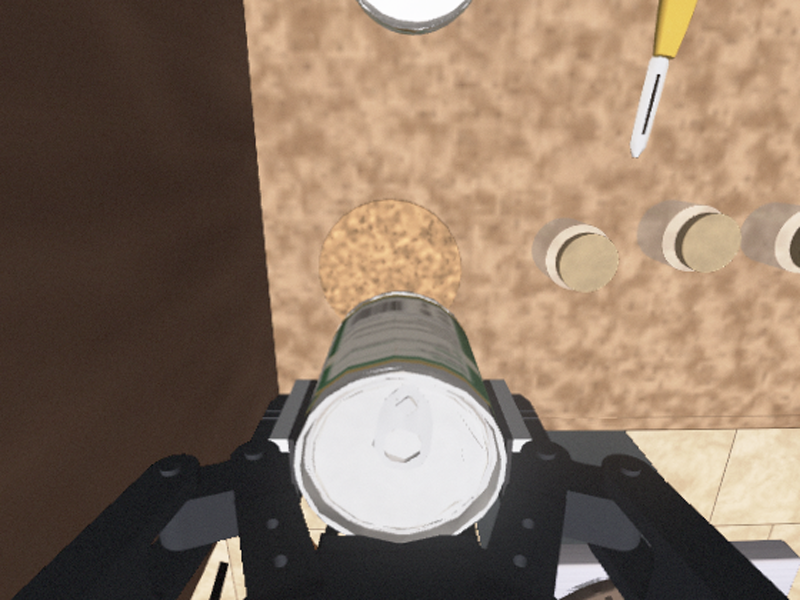

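```bash
python3 - <<'E'
from h import *
c=r.camera("wrist")
f=lambda x,y,z:print(ray(c,(x*.7,y*.7),z))
f(390,269,6);f(320,268,6);f(461,268,6);f(586,262,57);f(710,242,57);f(403,450,240)
E
echo '[[-0.02,-0.12,0.8,0,0,0],[0,0,0.8,0,0,0],[0,0,0.8,0,0,0],[0,0,0.5,0,0,0],[0,0,0.2,0,0,0],[0,0,0,0,0,0],[0,0,0,0,0,0]]' > mv.in && python3 shift.py mv.in
```

```text
[459.3 268. ]
[460.1 321.6]
[460.2 213.6]
[477.  139.5]
[490.6  59.7]
[468.2 259.8]
clock: 5.8
tcp_pos: [460.5, 268.0, 62.3]
orientation: [-0.0, 1.0, 0.0, 0.0]
force: [0.6, 0.4, -0.1]
finger_gap: 56.5
finger_force: 33.0
```

```bash
echo '[[-0.02,0,0.08,0,0,0],[0,0,0.08,0,0,0],[0,0,0.04,0,0,0],[0,0,0,0,0,0],[0,0,0,0,0,0]]' > mv.in && python3 shift.py mv.in
```

```text
clock: 6.3
tcp_pos: [459.6, 268.7, 52.6]
orientation: [-0.001, 1.0, 0.001, 0.001]
force: [-1.7, -0.8, 19.1]
finger_gap: 56.9
finger_force: 34.6
```

```bash
echo '[[0,0,-0.02,0,0,0],[0,0,0,0,0,0]]' > mv.in && python3 shift.py mv.in && echo '[[0,0,0,0,0,0],[0,0,0,0,0,0],[0,0,0,0,0,0],[0,0,0,0,0,0]]' > mv.in && python3 shift.py mv.in 76 && echo '[[0,0,-0.4,0,0,0],[0,0,-0.8,0,0,0],[0,0,-1,0,0,0],[0,0,-0.2,0,0,0],[-0.6,0,0,0,0,0],[0,0,0,0,0,0]]' > mv.in && python3 shift.py mv.in && python3 - <<'E'
from h import *
c=r.camera("top");crop(c,"t2",105,190,240,130)
E
```

```text
clock: 6.5
tcp_pos: [459.1, 268.4, 52.7]
orientation: [-0.0, 1.0, 0.0, 0.0]
force: [0.7, 0.4, 3.5]
finger_gap: 56.9
finger_force: 33.3
clock: 6.9
tcp_pos: [458.8, 268.2, 52.2]
orientation: [0.0, 1.0, 0.0, -0.0]
force: [0.4, -1.2, -0.2]
finger_gap: 75.5
finger_force: 0.0
clock: 7.5
tcp_pos: [425.9, 267.6, 172.4]
orientation: [0.0, 1.0, 0.001, -0.001]
force: [-1.7, -0.9, -0.3]
finger_gap: 76.1
finger_force: 0.0
t2 scale 3.3333333333333335
```

View pics/t2.png

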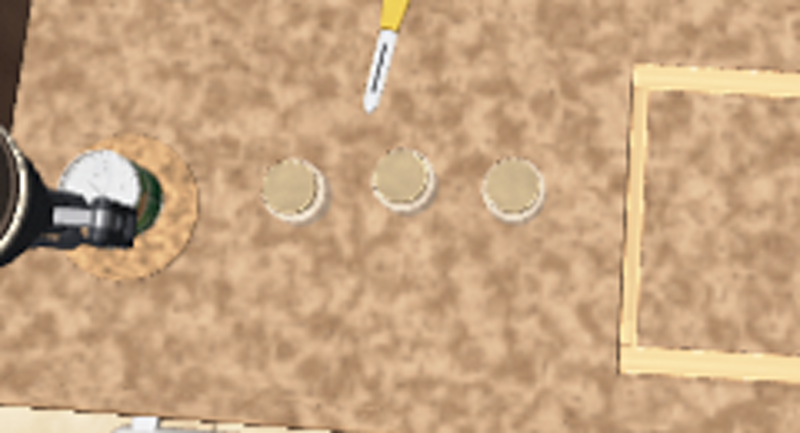

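The tin stands on the coaster, its top at about (100,188), and the jars haven't moved. Next I close the gripper and go above the tab.

Scaled: 45 mm is 0.9, 15 mm is 0.3.

```bash
echo '[[0,0.3,-0.4,0,0,0],[0.3,0.9,0,0,0,0],[0.3,0.9,0,0,0,0],[0,0.9,0,0,0,0],[0,0.9,0,0,0,0],[0,0.9,0,0,0,0],[0,0.9,0,0,0,0],[0,0.9,0,0,0,0],[0,0.9,0,0,0,0],[0,0.9,0,0,0,0]]' > mv.in && python3 shift.py mv.in 0 && echo '[[0,0.9,0,0,0,0],[0,0.9,0,0,0,0],[0,0.9,0,0,0,0],[0,0.8,0,0,0,0],[0,0.54,0,0,0,0],[0,0,0,0,0,0],[0,0,0,0,0,0]]' > mv.in && python3 shift.py mv.in && python3 - <<'E'
from h import *
print(to_tool([450.3,-354,110]))
c=r.camera("top");print(ray(c,(105+100/3.333,190+188/3.333),78))
c=r.camera("wrist");crop(c,"w3",0,0,560,420)
E
```

```text
clock: 8.55
tcp_pos: [459.2, -154.1, 192.0]
orientation: [0.0, 1.0, 0.0, -0.0]
force: [1.1, 0.5, 0.0]
finger_gap: -0.1
finger_force: 0.0
clock: 9.25
tcp_pos: [459.0, -354.2, 191.5]
orientation: [-0.0, 1.0, -0.0, -0.0]
force: [-0.1, -0.2, -0.2]
finger_gap: -0.1
finger_force: 0.0
[-8.7 -0.2 81.5]
[463.1 267.1]
w3 scale 1.4285714285714286
```

View pics/w3.png

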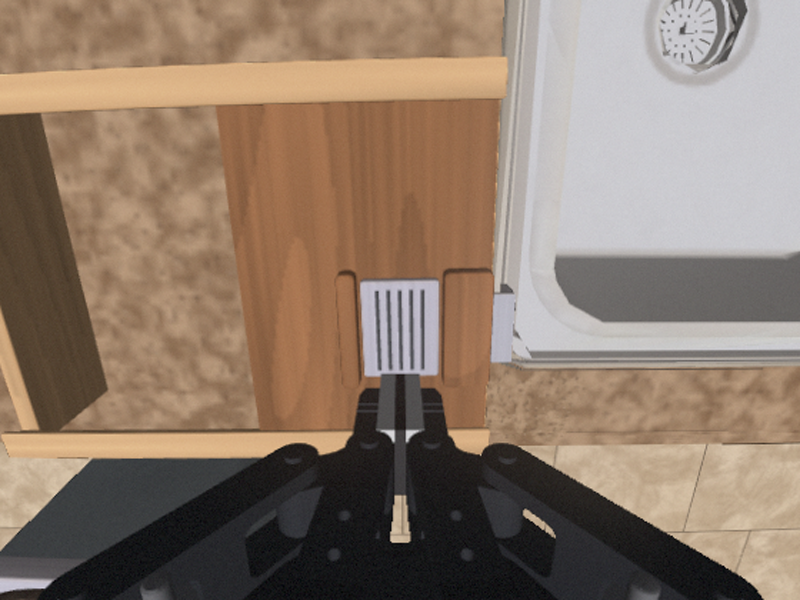

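The tab, at (401,328), lines up sideways with the closed fingers at column 400. I'll lower onto it.

```bash
echo '[[-0.18,0,0.6,0,0,0],[0,0,0.6,0,0,0],[0,0,0.36,0,0,0],[0,0,0,0,0,0],[0,0,0,0,0,0]]' > mv.in && python3 shift.py mv.in && echo '[[0,0,0.1,0,0,0],[0,0,0.06,0,0,0],[0,0,0,0,0,0]]' > mv.in && python3 shift.py mv.in && echo '[[0,0,0.06,0,0,0],[0,0,0,0,0,0]]' > mv.in && python3 shift.py mv.in
```

```text
clock: 9.85
tcp_pos: [450.6, -353.1, 114.7]
orientation: [-0.0, 1.0, 0.001, -0.0]
force: [0.4, -0.9, 0.9]
finger_gap: -0.5
finger_force: 0.0
clock: 10.15
tcp_pos: [450.9, -354.1, 106.8]
orientation: [0.0, 1.0, 0.0, 0.001]
force: [1.5, -0.2, 3.1]
finger_gap: -0.1
finger_force: 1.4
clock: 10.35
tcp_pos: [450.7, -354.1, 103.4]
orientation: [0.0, 1.0, 0.0, 0.0]
force: [2.4, 0.3, 4.3]
finger_gap: 0.2
finger_force: 1.9
```

Scaled: 3 mm is 0.06.

```bash
echo '[[0,0,0.06,0,0,0],[0,0,0,0,0,0],[0,0,0,0,0,0]]' > mv.in && python3 shift.py mv.in && echo '[[0,0,0.03,0,0,0],[0,0,0,0,0,0],[0,0,0,0,0,0]]' > mv.in && python3 shift.py mv.in
```

```text
clock: 10.65
tcp_pos: [450.6, -354.0, 100.4]
orientation: [0.0, 1.0, 0.0, 0.0]
force: [3.4, -0.3, 4.1]
finger_gap: -0.1
finger_force: 2.4
clock: 10.95
tcp_pos: [450.6, -354.1, 99.9]
orientation: [0.0, 1.0, 0.0, 0.0]
force: [-0.6, 2.7, 23.4]
finger_gap: -0.4
finger_force: 11.8
```

```bash
echo '[[0,0,-0.01,0,0,0],[0,-0.08,0,0,0,0],[0,-0.1,0,0,0,0],[0,-0.1,0,0,0,0],[0,-0.12,0,0,0,0],[0,0,0,0,0,0]]' > mv.in && python3 shift.py mv.in && python3 - <<'E'
from h import *
c=r.camera("wrist");crop(c,"w4",150,130,300,225)
E
```

```text
clock: 11.55
tcp_pos: [450.3, -333.5, 100.0]
orientation: [0.0, 1.0, 0.001, 0.0]
force: [-0.4, 1.2, 16.8]
finger_gap: 0.3
finger_force: 8.2
w4 scale 2.6666666666666665
```

View pics/w4.png

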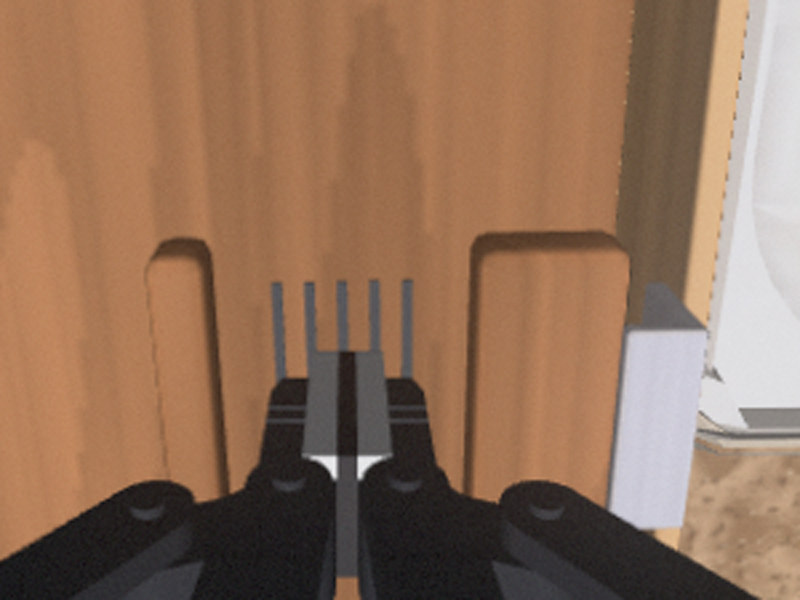

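The cover is sliding, carried by friction on the pressed tab, and the wall shows a gap on the right. I'll keep going.

Scaled: -15 mm is -0.3, -8 mm is -0.16.

```bash
echo '[[0,-0.3,0,0,0,0],[-0.01,-0.3,0,0,0,0],[0,-0.3,0,0,0,0],[-0.01,-0.3,0,0,0,0],[0,-0.3,0,0,0,0],[-0.01,-0.3,0,0,0,0],[0,-0.3,0,0,0,0],[-0.01,-0.24,0,0,0,0],[0,-0.16,0,0,0,0],[0,0,0,0,0,0]]' > mv.in && python3 shift.py mv.in && echo '[[0,-0.12,0,0,0,0],[0,-0.08,0,0,0,0],[0,0,0,0,0,0]]' > mv.in && python3 shift.py mv.in
```

```text
clock: 12.6
tcp_pos: [448.2, -208.1, 99.9]
orientation: [0.0, 1.0, 0.001, 0.0]
force: [-1.1, 1.4, 18.7]
finger_gap: 0.3
finger_force: 9.5
clock: 12.9
tcp_pos: [448.0, -198.7, 99.9]
orientation: [0.0, 1.0, 0.001, -0.0]
force: [-1.8, 2.1, 21.5]
finger_gap: -0.0
finger_force: 10.5
```

```bash
echo '[[0,-0.08,0,0,0,0],[0,-0.06,0,0,0,0],[0,0,0,0,0,0]]' > mv.in && python3 shift.py mv.in && echo '[[0,-0.04,0,0,0,0],[0,-0.02,0,0,0,0],[0,0,0,0,0,0]]' > mv.in && python3 shift.py mv.in
```

```text
clock: 13.2
tcp_pos: [448.9, -192.6, 100.0]
orientation: [0.001, 1.0, 0.001, 0.001]
force: [1.0, -5.3, 15.3]
finger_gap: -0.4
finger_force: 7.5
clock: 13.5
tcp_pos: [449.0, -189.8, 100.0]
orientation: [0.001, 1.0, 0.001, 0.001]
force: [0.3, -7.3, 14.5]
finger_gap: 0.2
finger_force: 7.0
```

```bash
echo '[[0,0.06,-0.2,0,0,0],[0,0,-0.8,0,0,0],[0,0,-0.9,0,0,0],[0,-0.9,0,0,0,0],[0,-0.9,0,0,0,0],[0,-0.9,0,0,0,0],[0.8,-0.7,0,0,0,0],[0,0,0,0,0,0]]' > mv.in && python3 shift.py mv.in 66 && python3 - <<'E'
from h import *
print(to_tool([490.2,-21.5,35]))
c=r.camera("wrist");crop(c,"w5",0,0,560,420)
c=r.camera("top");crop(c,"t5",260,180,180,135)
E
```

```text
clock: 14.3
tcp_pos: [488.5, -20.6, 194.5]
orientation: [-0.0, 1.0, 0.002, 0.001]
force: [0.9, -0.4, -0.6]
finger_gap: 66.1
finger_force: 0.0
[  1.3   0.9 159.5]
w5 scale 1.4285714285714286
t5 scale 4.444444444444445
```

View pics/w5.png

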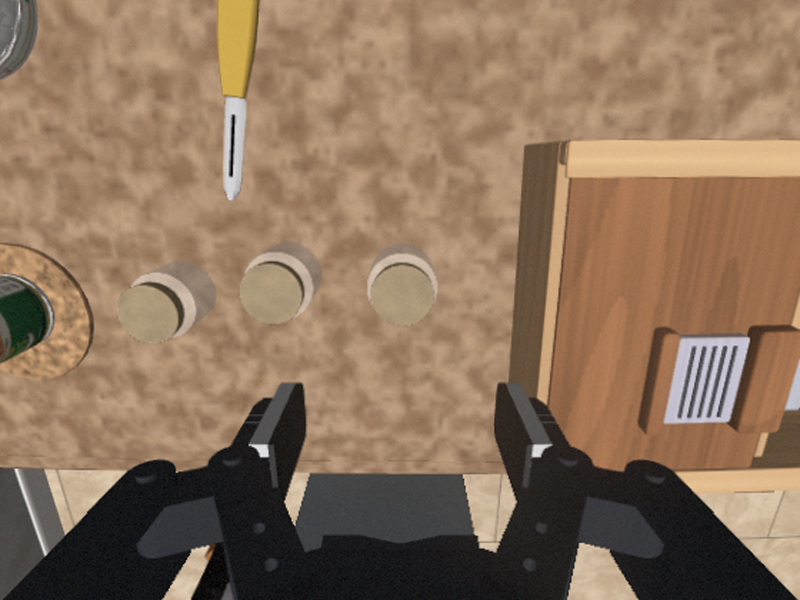

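View pics/t5.png

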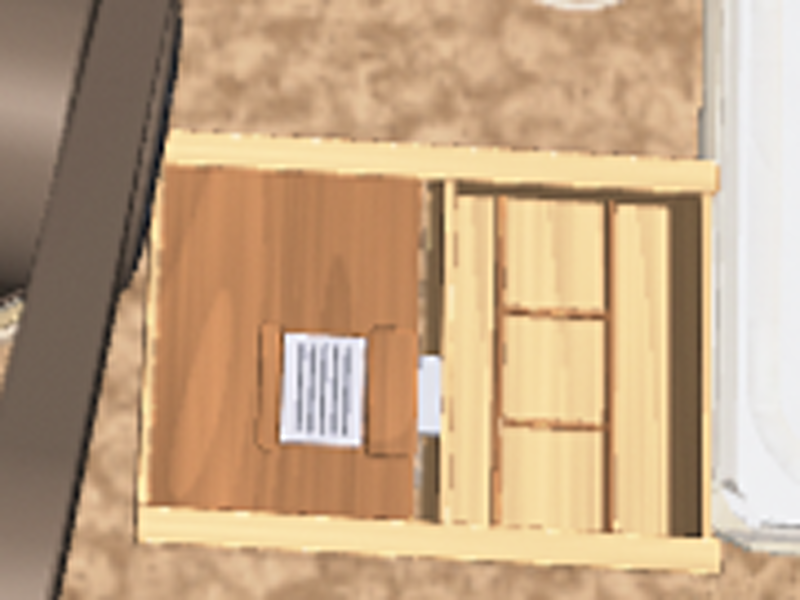

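The cover is fully open against the end bar. The middle pocket's ribs are at (504,315), (605,317), (604,424) and (500,421). In the wrist view the lids are at (150,312), (272,293) and (402,293).

```bash
python3 - <<'E'
from h import *
c=r.camera("top")
K=lambda p:(p[0]/4.4444+260-.4,p[1]/4.4444+180-.4)
print("tab",np.mean([ray(c,K(p),89.5) for p in[(285,332),(366,338),(360,445),(280,441)]],0))
print("rib",[ray(c,K(p),15) for p in[(504,315),(605,317),(604,424),(500,421)]],np.mean([ray(c,K(p),15) for p in[(504,315),(605,317),(604,424),(500,421)]],0))
c=r.camera("wrist")
for x,y in[(150,312),(272,293),(402,293)]:print(ray(c,(x*.7,y*.7),57))
E
```

```text
tab [ 448.65 -197.35]
rib [array([ 503.9, -304. ]), array([ 507. , -360.5]), array([ 447.5, -361.4]), array([ 444.9, -303.8])] [ 475.825 -332.425]
[473.9 132. ]
[486.5  54. ]
[486.7 -25.4]
```

```bash
echo '[[0,0.06,0.8,0,0,0],[0,0,0.8,0,0,0],[0,0,0.8,0,0,0],[0,0,0.56,0,0,0],[0,0,0.2,0,0,0],[0,0,0,0,0,0]]' > mv.in && python3 shift.py mv.in && echo '[[0,0,0,0,0,0],[0,0,0,0,0,0],[0,0,0,0,0,0],[0,0,0,0,0,0],[0,0,0,0,0,0]]' > mv.in && python3 shift.py mv.in 36 30 && echo '[[0,0,-0.6,0,0,0],[0,0,-0.9,0,0,0],[0,0,-0.8,0,0,0],[0,0,0,0,0,0],[0,0,0,0,0,0]]' > mv.in && python3 shift.py mv.in; python3 - <<'E'
from h import *
print(to_tool([538,-332,158]),to_tool([475.8,-333,158]),to_tool([414,-334,158]))
E
```

```text
clock: 15.1
tcp_pos: [484.5, -27.5, 35.5]
orientation: [-0.0, 1.0, -0.0, -0.001]
force: [0.3, 0.2, 0.5]
finger_gap: 66.1
finger_force: 0.0
clock: 15.6
tcp_pos: [486.4, -27.1, 37.7]
orientation: [0.0, 1.0, 0.0, 0.001]
force: [-2.5, -3.8, 11.6]
finger_gap: 45.1
finger_force: 31.6
clock: 16.1
tcp_pos: [486.5, -26.9, 152.9]
orientation: [0.0, 1.0, 0.0, 0.002]
force: [-1.0, -0.1, -1.8]
finger_gap: 44.8
finger_force: 31.7
[ 51.3 305.1  -4.7] [-10.9 306.   -5. ] [-72.7 307.   -5.2]
```

Scaled: 45 mm is 0.9, 35 mm is 0.7.

```bash
echo '[[-0.2,0.4,0,0,0,0],[0,0.9,0,0,0,0],[0,0.9,0,0,0,0],[0,0.9,0,0,0,0],[0,0.9,0,0,0,0],[0,0.9,0,0,0,0],[0,0.7,0,0,0,0],[0,0.5,0,0,0,0],[0,0,0,0,0,0]]' > mv.in && python3 shift.py mv.in && echo '[[0.4,0,0,0,0,0],[0.6,0,0,0,0,0],[0.24,0,0,0,0,0],[0,0,0,0,0,0],[0,0,0,0,0,0]]' > mv.in && python3 shift.py mv.in; python3 - <<'E'
from h import *
print(to_tool([538,-332.5,44]))
E
```

```text
clock: 17.0
tcp_pos: [475.4, -334.6, 150.0]
orientation: [-0.0, 1.0, -0.001, -0.0]
force: [0.4, 0.2, -1.5]
finger_gap: 44.6
finger_force: 31.6
clock: 17.5
tcp_pos: [537.0, -330.8, 150.4]
orientation: [-0.001, 1.0, 0.001, -0.001]
force: [0.4, 0.2, -2.1]
finger_gap: 44.8
finger_force: 31.6
[  1.2   1.8 106.4]
```

```bash
echo '[[0.02,0.04,0.8,0,0,0],[0,0,0.7,0,0,0],[0,0,0.4,0,0,0],[0,0,0.12,0,0,0],[0,0,0,0,0,0]]' > mv.in && python3 shift.py mv.in && echo '[[0,0,0.08,0,0,0],[0,0,0.06,0,0,0],[0,0,0,0,0,0]]' > mv.in && python3 shift.py mv.in
```

```text
clock: 18.0
tcp_pos: [537.8, -333.4, 49.8]
orientation: [-0.001, 1.0, 0.0, -0.001]
force: [-0.4, -0.0, -0.6]
finger_gap: 45.3
finger_force: 31.6
clock: 18.3
tcp_pos: [539.3, -334.1, 43.9]
orientation: [0.0, 1.0, 0.0, 0.0]
force: [-0.9, 0.5, -2.1]
finger_gap: 45.2
finger_force: 31.8
```

Scaled: 1 mm is 0.02.

```bash
echo '[[0,0,0.02,0,0,0],[0,0,0,0,0,0]]' > mv.in && python3 shift.py mv.in && echo '[[0,0,0.016,0,0,0],[0,0,0,0,0,0]]' > mv.in && python3 shift.py mv.in
```

```text
clock: 18.5
tcp_pos: [539.3, -334.1, 43.8]
orientation: [0.0, 1.0, 0.0, 0.0]
force: [-4.6, 1.4, 15.1]
finger_gap: 44.8
finger_force: 33.2
clock: 18.7
tcp_pos: [539.3, -334.1, 43.7]
orientation: [0.0, 1.0, 0.0, 0.001]
force: [-7.8, 4.3, 27.3]
finger_gap: 45.0
finger_force: 34.4
```

```bash
echo '[[0,0,-0.02,0,0,0],[0,0,0,0,0,0]]' > mv.in && python3 shift.py mv.in && echo '[[0,0,0,0,0,0],[0,0,0,0,0,0],[0,0,0,0,0,0]]' > mv.in && python3 shift.py mv.in 62 && echo '[[0,0,-0.4,0,0,0],[0,0,-0.9,0,0,0],[0,0,-1,0,0,0],[-0.8,0,0,0,0,0],[-0.8,0,0,0,0,0],[0,0,0,0,0,0]]' > mv.in && python3 shift.py mv.in && python3 - <<'E'
from h import *
c=r.camera("wrist");a=c["pixels"]
c2=r.camera("top");b=c2["pixels"][200:310,110:420]
im=np.vstack([cv2.resize(a,(480,360))[:,:480],cv2.resize(b,(480,170))]);cv2.imwrite("pics/m6.png",im[:,:,::-1])
E
```

```text
clock: 18.9
tcp_pos: [539.3, -334.1, 43.7]
orientation: [0.0, 1.0, 0.0, 0.001]
force: [-4.8, 1.6, 15.3]
finger_gap: 45.0
finger_force: 33.1
clock: 19.2
tcp_pos: [539.0, -333.8, 42.5]
orientation: [0.0, 1.0, 0.0, 0.0]
force: [0.2, 0.3, -0.7]
finger_gap: 61.6
finger_force: 0.0
clock: 19.8
tcp_pos: [454.6, -332.9, 157.6]
orientation: [-0.001, 1.0, -0.0, -0.001]
force: [0.7, 0.9, 0.2]
finger_gap: 62.3
finger_force: 0.0
```

View pics/m6.png

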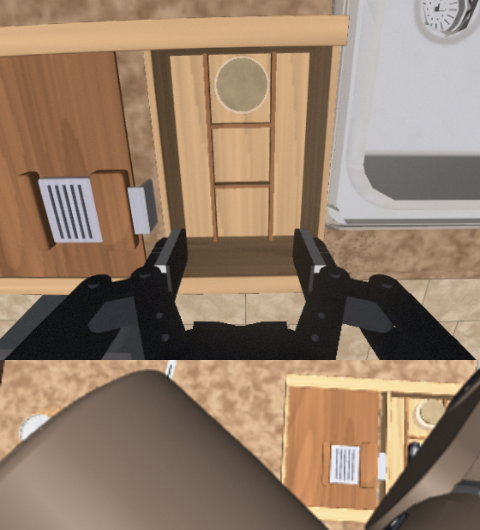

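Jar one is upright in the far pocket. To save pictures, I'll locate the remaining jars with image code and try it first on the saved w5 image.

```bash
cat >> h.py <<'E'
def lids(img):   # uniform olive-tan discs, found by low local texture & colour
    g=cv2.GaussianBlur(img,(5,5),0).astype(int)
    m=(np.abs(g-LID).max(2)<22).astype(np.uint8)
    m=cv2.morphologyEx(m,cv2.MORPH_OPEN,cv2.getStructuringElement(2,(15,15)))
    n,_,st,ce=cv2.connectedComponentsWithStats(m)
    return [(ce[i].round(1).tolist(),st[i,2:].tolist()) for i in range(1,n)]
LID=np.array([0,0,0])
E
python3 - <<'E'
import h
from h import *
im=cv2.resize(cv2.imread("pics/w5.png")[:,:,::-1],(560,420),interpolation=cv2.INTER_AREA)
p=[im[int(y*.7)-6:int(y*.7)+6,int(x*.7)-6:int(x*.7)+6].reshape(-1,3).mean(0).round() for x,y in[(150,312),(272,293),(402,293)]];print(p, im[300,300],im[140,240])
h.LID=np.mean(p,0);print(lids(im))
g=cv2.cvtColor(im,cv2.COLOR_RGB2GRAY)
print(cv2.HoughCircles(cv2.medianBlur(g,5),cv2.HOUGH_GRADIENT,1,40,param1=80,param2=20,minRadius=19,maxRadius=27))
E
```

```text
[array([170., 151., 121.]), array([171., 152., 122.]), array([169., 149., 120.])] [150 119  92] [180 148 121]
[([90.4, 38.9], [103, 98, 5417]), ([251.2, 55.2], [127, 117, 8107]), ([379.2, 34.9], [156, 99, 6575]), ([483.0, 50.4], [116, 98, 4730]), ([545.7, 13.6], [30, 28, 666]), ([349.5, 49.7], [24, 20, 360]), ([139.7, 74.4], [44, 56, 1335]), ([543.6, 78.8], [40, 49, 1159]), ([17.5, 88.4], [38, 57, 1285]), ([189.6, 101.9], [47, 69, 1575]), ([326.2, 81.9], [26, 24, 466]), ([352.8, 117.3], [57, 96, 2484]), ([77.5, 105.4], [24, 16, 294]), ([108.4, 144.8], [117, 73, 3965]), ([58.6, 120.6], [20, 18, 266]), ([253.4, 145.0], [45, 58, 1320]), ([304.5, 207.1], [134, 177, 9752]), ([19.9, 141.0], [42, 34, 1141]), ([174.4, 139.7], [20, 18, 269]), ([213.2, 162.1], [45, 38, 970]), ([145.3, 172.1], [16, 21, 264]), ([178.0, 171.5], [15, 16, 184]), ([193.2, 217.9], [83, 70, 2903]), ([104.2, 256.7], [99, 128, 6260]), ([247.2, 274.6], [74, 75, 2967]), ([160.6, 261.6], [43, 32, 910]), ([191.5, 257.5], [16, 22, 273]), ([16.6, 287.0], [28, 50, 775]), ([295.9, 275.2], [19, 22, 311]), ([46.4, 277.3], [19, 20, 295]), ([319.7, 308.4], [43, 43, 1029]), ([40.8, 313.8], [30, 34, 744]), ([292.0, 310.6], [17, 16, 204])]
[[[280.5 202.5  25.1]
  [190.5 203.5  22.9]
  [110.5 217.5  26.4]]]
```

Scaled: -45 mm is -0.9, -38 mm is -0.76.

```bash
echo '[[0,-0.9,-0.76,0,0,0],[0,-0.9,0,0,0,0],[0,-0.9,0,0,0,0],[0,-0.9,0,0,0,0],[0,-0.9,0,0,0,0],[0,-0.9,0,0,0,0],[0,-0.9,0,0,0,0],[0.34,-0.9,0,0,0,0],[0.34,-0.6,0,0,0,0],[0,0,0,0,0,0]]' > mv.in && python3 shift.py mv.in 66; python3 - <<'E'
import h
from h import *
h.LID=np.array([160,143,110])
c=r.camera("wrist");im=c["pixels"];cv2.imwrite("pics/w7.png",im[:,:,::-1])
g=cv2.cvtColor(im,cv2.COLOR_RGB2GRAY)
H=cv2.HoughCircles(cv2.medianBlur(g,5),cv2.HOUGH_GRADIENT,1,40,param1=80,param2=20,minRadius=19,maxRadius=27)
for x,y,rr in H[0]:
    a=im[int(y)-5:int(y)+6,int(x)-5:int(x)+6].reshape(-1,3);print((x,y,rr),a.mean(0).round(),a.std(0).round(1),ray(c,(x,y),57))
print(r.read_state()["tcp_pos"])
E
```

```text
clock: 20.9
tcp_pos: [495.7, 53.3, 190.0]
orientation: [-0.0, 1.0, 0.002, 0.001]
force: [-0.1, -0.3, -0.7]
finger_gap: 66.2
finger_force: 0.0
(np.float32(273.5), np.float32(214.5), np.float32(23.0)) [172. 151. 122.] [2.7 2.4 2.1] [490.8  58.5]
(np.float32(187.5), np.float32(226.5), np.float32(26.4)) [171. 151. 121.] [2.9 2.8 2.4] [479.2 134.2]
[494.30277045  51.67435765 189.62093242]
```

Careful with the scale: shifts go in shares of 50 mm and turns go in units of 0.25 rad. That gives: -6 mm is -0.12, -5 mm is -0.1.

```bash
cat >> h.py <<'E'
def look(z=57):
    c=r.camera("wrist");im=c["pixels"]
    H=cv2.HoughCircles(cv2.medianBlur(cv2.cvtColor(im,cv2.COLOR_RGB2GRAY),5),cv2.HOUGH_GRADIENT,1,40,param1=80,param2=18,minRadius=19,maxRadius=30)
    t=r.read_state()["tcp_pos"]
    for x,y,rr in H[0]:
        a=im[int(y)-5:int(y)+6,int(x)-5:int(x)+6].reshape(-1,3);w=ray(c,(x,y),z);print((x,y,rr),a.mean(0).round(),a.std(0).max().round(1),w,"rel tcp",(w-t[:2]).round(1),t.round(1))
E
echo '[[-0.1,-0.12,0,0,0,0],[0,0,0,0,0,0],[0,0,0,0,0,0]]' > mv.in && python3 shift.py mv.in;python3 -c "
from h import *
look()"
```

```text
clock: 21.25
tcp_pos: [487.3, 54.8, 189.8]
orientation: [0.0, 1.0, 0.0, -0.0]
force: [0.3, -0.1, 0.2]
finger_gap: 66.1
finger_force: 0.0
(np.float32(275.5), np.float32(200.5), np.float32(24.6)) [174. 154. 123.] 2.9 [494.7  58.2] rel tcp [7.2 3.5] [487.5  54.7 189.8]
(np.float32(188.5), np.float32(216.5), np.float32(26.1)) [172. 152. 122.] 2.6 [480.2 134. ] rel tcp [-7.3 79.3] [487.5  54.7 189.8]
(np.float32(33.5), np.float32(244.5), np.float32(29.4)) [194. 194. 196.] 22.2 [452.9 279.9] rel tcp [-34.6 225.2] [487.5  54.7 189.8]
(np.float32(72.5), np.float32(223.5), np.float32(27.1)) [75. 81. 65.] 35.2 [473.5 238.5] rel tcp [-14.  183.8] [487.5  54.7 189.8]
```

```bash
echo '[[0.08,-0.08,0.8,0,0,0],[0,0,0.8,0,0,0],[0,0,0.8,0,0,0],[0,0,0.48,0,0,0],[0,0,0.2,0,0,0],[0,0,0,0,0,0]]' > mv.in && python3 shift.py mv.in && echo '[[0,0,0,0,0,0],[0,0,0,0,0,0],[0,0,0,0,0,0],[0,0,0,0,0,0],[0,0,0,0,0,0]]' > mv.in && python3 shift.py mv.in 36 30 && echo '[[0,0,-0.6,0,0,0],[0,0,-0.9,0,0,0],[0,0,-0.8,0,0,0],[0,0,0,0,0,0],[0,0,0,0,0,0]]' > mv.in && python3 shift.py mv.in; python3 - <<'E'
from h import *
print(to_tool([475.8,-333,152]))
E
```

```text
clock: 21.9
tcp_pos: [491.1, 58.9, 35.0]
orientation: [0.0, 1.0, 0.0, -0.001]
force: [1.0, 0.4, 1.0]
finger_gap: 66.4
finger_force: 0.0
clock: 22.4
tcp_pos: [492.5, 59.3, 37.1]
orientation: [-0.0, 1.0, 0.0, 0.001]
force: [-0.8, -3.0, 10.8]
finger_gap: 44.9
finger_force: 31.6
clock: 22.9
tcp_pos: [492.4, 59.4, 152.3]
orientation: [-0.0, 1.0, 0.0, 0.002]
force: [-0.4, 0.4, -0.9]
finger_gap: 45.3
finger_force: 31.6
[-1.700e+01  3.924e+02  2.000e-01]
```

Scaled: 45 mm is 0.9, 32 mm is 0.64.

```bash
echo '[[-0.16,0.64,0,0,0,0],[-0.16,0.9,0,0,0,0],[0,0.9,0,0,0,0],[0,0.9,0,0,0,0],[0,0.9,0,0,0,0],[0,0.9,0,0,0,0],[0,0.9,0,0,0,0],[0,0.9,0,0,0,0],[0,0.6,0,0,0,0],[0,0.3,0,0,0,0]]' > mv.in && python3 shift.py mv.in && echo '[[0,0,0,0,0,0],[0,0,0,0,0,0]]' > mv.in && python3 shift.py mv.in; python3 - <<'E'
from h import *
print(to_tool([475.8,-333,44]))
E
```

```text
clock: 23.9
tcp_pos: [475.2, -334.8, 149.4]
orientation: [-0.0, 1.0, -0.001, -0.001]
force: [0.9, -0.5, -1.9]
finger_gap: 44.9
finger_force: 31.6
clock: 24.1
tcp_pos: [475.4, -331.5, 149.9]
orientation: [-0.001, 1.0, 0.0, -0.001]
force: [0.6, -0.0, -2.0]
finger_gap: 45.3
finger_force: 31.6
[  0.6   1.7 105.9]
```

Scaled: 40 mm is 0.8, 35 mm is 0.7.

```bash
echo '[[0.01,0.03,0.8,0,0,0],[0,0,0.7,0,0,0],[0,0,0.4,0,0,0],[0,0,0.16,0,0,0],[0,0,0.06,0,0,0],[0,0,0.02,0,0,0],[0,0,0,0,0,0]]' > mv.in && python3 shift.py mv.in && echo '[[0,0,0.02,0,0,0],[0,0,0,0,0,0]]' > mv.in && python3 shift.py mv.in
```

```text
clock: 24.8
tcp_pos: [477.0, -334.2, 44.7]
orientation: [0.0, 1.0, 0.001, 0.001]
force: [0.1, 0.1, -0.4]
finger_gap: 45.5
finger_force: 31.6
clock: 25.0
tcp_pos: [476.7, -334.4, 43.4]
orientation: [0.0, 1.0, 0.0, 0.0]
force: [0.8, -0.4, -1.0]
finger_gap: 45.2
finger_force: 31.6
```

Scaled: 0.8 mm is 0.016.

```bash
echo '[[0,0,0.016,0,0,0],[0,0,0,0,0,0]]' > mv.in && python3 shift.py mv.in; echo '[[0,0,0,0,0,0],[0,0,0,0,0,0],[0,0,0,0,0,0]]' > mv.in && python3 shift.py mv.in 62 && echo '[[0,0,-0.4,0,0,0],[0,0,-0.9,0,0,0],[0,0,-1,0,0,0],[0,-0.8,-0.72,0,0,0],[0,-0.9,0,0,0,0],[0,-0.9,0,0,0,0],[0,-0.9,0,0,0,0],[0,-0.9,0,0,0,0],[0,-0.9,0,0,0,0]]' > mv.in && python3 shift.py mv.in && echo '[[0,-0.9,0,0,0,0],[0,-0.9,0,0,0,0],[0,-0.9,0,0,0,0],[0,-0.9,0,0,0,0],[0,-0.4,0,0,0,0],[0,0,0,0,0,0],[0,0,0,0,0,0],[0,0,0,0,0,0]]' > mv.in && python3 shift.py mv.in 66; python3 -c "
from h import *
look()"
```

```text
clock: 25.2
tcp_pos: [476.7, -334.4, 43.1]
orientation: [0.0, 1.0, 0.0, 0.0]
force: [-2.6, 2.8, 17.8]
finger_gap: 44.8
finger_force: 33.4
clock: 25.5
tcp_pos: [476.5, -334.2, 42.0]
orientation: [0.0, 1.0, 0.0, 0.0]
force: [0.3, 0.2, -1.5]
finger_gap: 62.5
finger_force: 0.0
clock: 26.4
tcp_pos: [475.9, -70.4, 190.5]
orientation: [0.0, 1.0, 0.0, 0.0]
force: [1.2, -0.3, 0.9]
finger_gap: 61.7
finger_force: 0.0
clock: 27.2
tcp_pos: [476.0, 127.3, 190.4]
orientation: [0.0, 1.0, 0.0, -0.0]
force: [-0.7, -0.7, -0.6]
finger_gap: 65.9
finger_force: 0.0
(np.float32(267.5), np.float32(206.5), np.float32(22.9)) [166. 147. 118.] 2.8 [477.9 137.5] rel tcp [ 1.8 10.4] [476.1 127.1 190.4]
(np.float32(104.5), np.float32(229.5), np.float32(29.4)) [191. 190. 192.] 16.3 [456.3 283.2] rel tcp [-19.8 156.1] [476.1 127.1 190.4]
(np.float32(396.5), np.float32(333.5), np.float32(21.1)) [32. 29. 29.] 3.3 [344.3   9.4] rel tcp [-131.8 -117.7] [476.1 127.1 190.4]
```

```bash
echo '[[0.04,-0.2,0.8,0,0,0],[0,0,0.8,0,0,0],[0,0,0.8,0,0,0],[0,0,0.48,0,0,0],[0,0,0.22,0,0,0],[0,0,0,0,0,0]]' > mv.in && python3 shift.py mv.in && echo '[[0,0,0,0,0,0],[0,0,0,0,0,0],[0,0,0,0,0,0],[0,0,0,0,0,0],[0,0,0,0,0,0]]' > mv.in && python3 shift.py mv.in 36 30 && echo '[[0,0,-0.6,0,0,0],[0,0,-0.9,0,0,0],[0,0,-0.8,0,0,0],[0,0,0,0,0,0],[0,0,0,0,0,0]]' > mv.in && python3 shift.py mv.in; python3 - <<'E'
from h import *
print(to_tool([413.8,-334.5,152]))
E
```

```text
clock: 27.85
tcp_pos: [477.6, 137.2, 34.5]
orientation: [0.0, 1.0, -0.0, -0.001]
force: [0.4, 0.2, -0.4]
finger_gap: 65.8
finger_force: 0.0
clock: 28.35
tcp_pos: [478.9, 138.1, 36.7]
orientation: [-0.0, 1.0, 0.0, 0.001]
force: [0.7, -3.7, 10.3]
finger_gap: 45.2
finger_force: 31.7
clock: 28.85
tcp_pos: [478.8, 138.2, 151.9]
orientation: [-0.0, 1.0, 0.0, 0.002]
force: [0.3, -0.6, -1.6]
finger_gap: 45.3
finger_force: 31.6
[-65.4 472.6  -0.7]
```

Scaled: 45 mm is 0.9, -10 mm is -0.2.

```bash
echo '[[0,0.5,0,0,0,0],[0,0.9,0,0,0,0],[0,0.9,0,0,0,0],[0,0.9,0,0,0,0],[0,0.9,0,0,0,0],[-0.2,0.9,0,0,0,0],[-0.3,0.9,0,0,0,0],[-0.3,0.9,0,0,0,0],[-0.3,0.9,0,0,0,0],[-0.2,0.9,0,0,0,0]]' > mv.in && python3 shift.py mv.in && echo '[[0,0.6,0,0,0,0],[0,0.24,0,0,0,0],[0,0,0,0,0,0],[0,0,0,0,0,0]]' > mv.in && python3 shift.py mv.in; python3 - <<'E'
from h import *
print(to_tool([413.8,-334.5,44]))
E
```

```text
clock: 29.85
tcp_pos: [411.4, -293.1, 149.2]
orientation: [-0.001, 1.0, 0.0, -0.001]
force: [0.6, 0.4, -0.7]
finger_gap: 45.0
finger_force: 31.6
clock: 30.25
tcp_pos: [413.0, -332.8, 149.6]
orientation: [-0.001, 1.0, 0.0, -0.001]
force: [-0.1, -0.5, -1.2]
finger_gap: 45.5
finger_force: 31.6
[  1.    1.9 105.6]
```

```bash
echo '[[0.02,0.03,0.8,0,0,0],[0,0,0.7,0,0,0],[0,0,0.4,0,0,0],[0,0,0.16,0,0,0],[0,0,0.06,0,0,0],[0,0,0,0,0,0]]' > mv.in && python3 shift.py mv.in && echo '[[0,0,0.02,0,0,0],[0,0,0,0,0,0]]' > mv.in && python3 shift.py mv.in && echo '[[0,0,0.02,0,0,0],[0,0,0,0,0,0]]' > mv.in && python3 shift.py mv.in
```

```text
clock: 30.85
tcp_pos: [414.8, -335.1, 44.8]
orientation: [0.0, 1.0, 0.001, 0.0]
force: [0.5, 0.5, -1.6]
finger_gap: 45.1
finger_force: 31.6
clock: 31.05
tcp_pos: [414.9, -335.8, 44.3]
orientation: [0.0, 1.0, 0.0, 0.001]
force: [-0.3, -0.5, -0.0]
finger_gap: 45.2
finger_force: 31.6
clock: 31.25
tcp_pos: [414.6, -335.7, 42.7]
orientation: [0.0, 1.0, 0.0, 0.0]
force: [0.1, -0.0, 2.6]
finger_gap: 45.3
finger_force: 31.8
```

```bash
echo '[[0,0,0,0,0,0],[0,0,0,0,0,0],[0,0,0,0,0,0]]' > mv.in && python3 shift.py mv.in 62 && echo '[[0,0,-0.4,0,0,0],[0,0,-0.9,0,0,0],[0,0,-1,0,0,0],[0,-0.6,-1,0,0,0],[-0.3,-0.8,0,0,0,0],[0,0,0,0,0,0],[0,0,0,0,0,0]]' > mv.in && python3 shift.py mv.in && python3 - <<'E'
from h import *
a=r.camera("wrist")["pixels"];b=r.camera("top")["pixels"][180:310,105:430]
cv2.imwrite("pics/m8.png",np.vstack([cv2.resize(a,(500,375)),cv2.resize(b,(500,200))])[:,:,::-1])
E
```

```text
clock: 31.55
tcp_pos: [414.5, -335.6, 42.4]
orientation: [0.0, 1.0, 0.0, 0.0]
force: [0.1, -0.1, -0.3]
finger_gap: 61.9
finger_force: 0.0
clock: 32.25
tcp_pos: [399.3, -269.2, 200.7]
orientation: [0.0, 1.0, 0.001, 0.0]
force: [-0.0, -0.5, -0.3]
finger_gap: 62.4
finger_force: 0.0
```

View pics/m8.png

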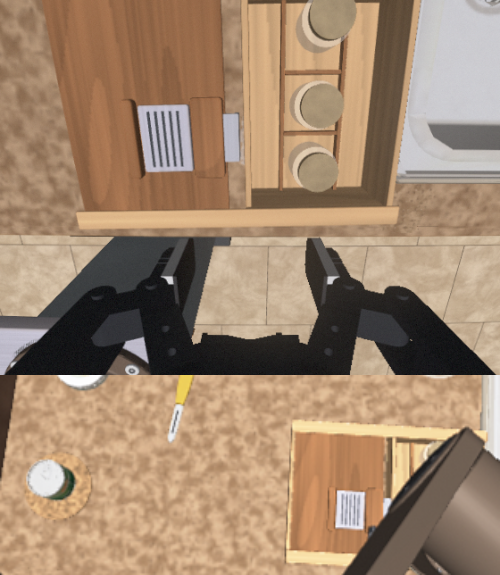

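All three jars are upright in their pockets and the tin is on the coaster. Now I'll close the cover.

```bash
echo '[[0.5,-0.7,0,0,0,0],[0.5,-0.7,0.4,0,0,0],[0,0,0.6,0,0,0],[0,0,0.4,0,0,0],[0,0,0,0,0,0],[0,0,0,0,0,0],[0,0,0,0,0,0]]' > mv.in && python3 shift.py mv.in 0; python3 - <<'E'
from h import *
print(to_tool([448.5,-199.5,114]))
E
```

```text
clock: 33.05
tcp_pos: [449.9, -200.6, 131.1]
orientation: [0.0, 1.0, -0.0, 0.0]
force: [-1.0, -0.1, 0.2]
finger_gap: 0.3
finger_force: 0.0
[-1.4 -1.1 17. ]
```

```bash
echo '[[-0.02,-0.02,0.2,0,0,0],[0,0,0.14,0,0,0],[0,0,0.08,0,0,0],[0,0,0.08,0,0,0],[0,0,0.06,0,0,0],[0,0,0,0,0,0]]' > mv.in && python3 shift.py mv.in && echo '[[0,0,0.04,0,0,0],[0,0,0.02,0,0,0],[0,0,0,0,0,0],[0,0,0,0,0,0]]' > mv.in && python3 shift.py mv.in
```

```text
clock: 33.65
tcp_pos: [448.1, -198.7, 102.0]
orientation: [-0.0, 1.0, 0.0, -0.0]
force: [-3.7, -0.3, 4.7]
finger_gap: 0.1
finger_force: 2.1
clock: 34.05
tcp_pos: [448.2, -198.8, 99.9]
orientation: [0.0, 1.0, 0.0, 0.0]
force: [-7.8, -0.1, 19.5]
finger_gap: 0.3
finger_force: 10.2
```

Scaled: 15 mm is 0.3, 12 mm is 0.24.

```bash
echo '[[0,0.1,0,0,0,0],[0.01,0.24,0,0,0,0],[0,0.3,0,0,0,0],[0.01,0.3,0,0,0,0],[0,0.3,0,0,0,0],[0.01,0.3,0,0,0,0],[0,0.3,0,0,0,0],[0.01,0.3,0,0,0,0],[0,0.16,0,0,0,0],[0,0,0,0,0,0]]' > mv.in && python3 shift.py mv.in && echo '[[0,0,0,0,0,0]]' > mv.in && python3 shift.py mv.in
```

```text
clock: 35.05
tcp_pos: [450.6, -315.3, 100.0]
orientation: [0.001, 1.0, 0.0, 0.0]
force: [-5.9, -1.5, 16.9]
finger_gap: 0.1
finger_force: 8.2
clock: 35.15
tcp_pos: [450.6, -314.6, 100.0]
orientation: [0.0, 1.0, 0.0, 0.0]
force: [-4.5, -2.3, 15.2]
finger_gap: 0.5
finger_force: 7.6
```

```bash
echo '[[0.006,0.16,0.004,0,0,0],[0,0.16,0,0,0,0],[0.006,0.16,0,0,0,0],[0,0.12,0,0,0,0],[0,0.08,0,0,0,0],[0,0,0,0,0,0]]' > mv.in && python3 shift.py mv.in && echo '[[0,0.06,0,0,0,0],[0,0.04,0,0,0,0],[0,0,0,0,0,0]]' > mv.in && python3 shift.py mv.in && echo '[[0,0.04,0,0,0,0],[0,0.04,0,0,0,0],[0,0,0,0,0,0]]' > mv.in && python3 shift.py mv.in
```

```text
clock: 35.75
tcp_pos: [451.2, -348.8, 100.0]
orientation: [0.001, 1.0, 0.0, 0.0]
force: [-7.0, -1.8, 17.2]
finger_gap: 0.1
finger_force: 8.8
clock: 36.05
tcp_pos: [451.3, -353.5, 100.0]
orientation: [0.001, 1.0, 0.0, 0.0]
force: [-6.2, -2.2, 16.6]
finger_gap: 0.0
finger_force: 8.3
clock: 36.35
tcp_pos: [451.2, -355.5, 99.9]
orientation: [-0.001, 1.0, 0.0, -0.0]
force: [-1.2, 15.7, 23.5]
finger_gap: -0.0
finger_force: 12.1
```

Scaled: -5 mm is -0.1, -45 mm is -0.9.

```bash
echo '[[0,0,-0.06,0,0,0],[0,0,-0.1,0,0,0],[0,0,-0.2,0,0,0],[0,0,-0.8,0,0,0],[0,0,-0.8,0,0,0],[-0.4,-0.8,0,0,0,0],[-0.4,-0.9,0,0,0,0],[0,-0.9,0,0,0,0],[0,0,0,0,0,0]]' > mv.in && python3 shift.py mv.in && python3 - <<'E'
from h import *
a=r.camera("wrist")["pixels"];b=r.camera("scene")["pixels"][190:320,230:420]
cv2.imwrite("pics/m9.png",np.vstack([cv2.resize(a,(400,300)),cv2.resize(b,(400,274))])[:,:,::-1])
E
```

```text
clock: 37.25
tcp_pos: [409.5, -222.8, 197.6]
orientation: [-0.001, 1.0, 0.001, -0.0]
force: [-0.5, 0.6, 0.2]
finger_gap: 0.3
finger_force: 0.0
```

View pics/m9.png

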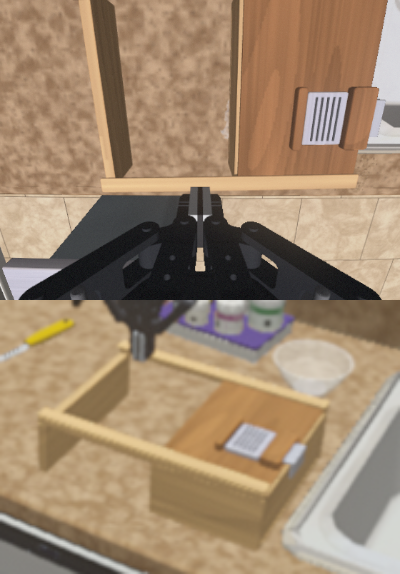

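The cover is shut and the hook is over the wall. I'll compare the tab and hook numerically with the start picture before handing in.

```bash
python3 - <<'E'
from h import *
s=cv2.imread("pics/scene0.png");n=cv2.resize(r.camera("scene")["pixels"][:,:,::-1],(800,600),interpolation=cv2.INTER_CUBIC)
for nm,(x0,y0,x1,y1) in {"tab":(478,352,516,382),"hook":(508,362,545,388),"block":(500,355,540,390)}.items():
    m=cv2.matchTemplate(n[y0-15:y1+15,x0-15:x1+15],s[y0:y1,x0:x1],cv2.TM_CCOEFF_NORMED);print(nm,cv2.minMaxLoc(m)[1],np.array(cv2.minMaxLoc(m)[3])-15)
E
```

```text
tab 0.9940124750137329 [0 0]
hook 0.9997352957725525 [0 0]
block 0.9841911792755127 [0 0]
```

```bash
python3 -c "
from cell import r
print(r.hand_in())"
```

```text
the job is handed in; nothing more can be done
None
```

The job is handed in: the tin is on the coaster, all three jars stand in their own pockets, and the cover is shut, with tab and hook matching the start picture, so it should be locked; the judge's verdict wasn't shown.

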